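# Take the pile apart into its fitted trays

### The job

Take apart the pile on the bench, one thing at a time from the top (gauge block, white lid, pot, calculator), keeping everything upright, and set each thing down into the flat metal tray whose black recess has its shape and size, so that it lies flat on the recess's floor and not on the rim. Leave the small salmon-coloured bottle and the white stick standing where they are.

Things in the scene. Friction and masses are not known exactly. Their poses are not given: they have to be found in the camera images.
- block_c (a point): Steel gauge block, plain bright-grey bar 9 x 30 x 20 mm (own x, y, z), 0.03 to 0.06 kg, standing on its 9 x 30 mm face on top of the pile (on the white lid), at any yaw. This point is its centre, half-way up; z up, y along its 30 mm length. Grip it across its 9 mm thickness (x).
- lid_c (a point): Plain white round screw lid, solid disc 50 mm across, 12 mm high, 10 to 20 g, lying flat on the pot under the gauge block. This point is its centre, half-way up (6 mm above its underside); z up.
- pot_c (a point): Round closed sample pot with a flat gold-brown top and blue body, 67 mm across, 26 mm high, 0.04 to 0.09 kg, standing on the calculator under the lid. This point is its centre, half-way up (13 mm above its underside); z up.
- calculator_c (a point): Dark desk calculator lying flat, keys up, at the bottom of the pile: 112 mm along its x, 68 mm along its y, 12 mm high (keys and display stand up to 2 mm higher, but the pot rests at 12 mm), 0.06 to 0.14 kg. This point is its centre, half-way up (6 mm above the bench); z up. Grip it across its 68 mm width (y).
- tray_block_floor (a point): Flat fixed bare-metal plate 49 x 70 mm, 5 mm thick, with a small rectangular recess 25 x 46 mm (x, y), 2.5 mm deep and floored with black rubber, in its middle: the tray of the gauge block. The recess's long side runs along the tray's y. Lies flat, anywhere on the bench, turned by up to about 15 degrees. This point is the centre of the recess's floor, 2.5 mm above the bench and 2.5 mm below the plate's rim; z up.
- tray_lid_floor (a point): Flat fixed bare-metal plate 88 x 88 mm, 5 mm thick, with a round recess 66 mm across, 2.5 mm deep and floored with black rubber, in its middle: the tray of the white lid. It is the smaller of the two round recesses. Lies flat, anywhere on the bench, turned by up to about 15 degrees. This point is the centre of the recess's floor, 2.5 mm above the bench and 2.5 mm below the plate's rim; z up.
- tray_pot_floor (a point): Flat fixed bare-metal plate 106 x 106 mm, 5 mm thick, with a round recess 84 mm across, 2.5 mm deep and floored with black rubber, in its middle: the tray of the pot. It is the larger of the two round recesses. Lies flat, anywhere on the bench, turned by up to about 15 degrees. This point is the centre of the recess's floor, 2.5 mm above the bench and 2.5 mm below the plate's rim; z up.
- tray_calculator_floor (a point): Flat fixed bare-metal plate 150 x 106 mm, 5 mm thick, with a large rectangular recess 128 x 84 mm (x, y), 2.5 mm deep and floored with black rubber, in its middle: the tray of the calculator. The recess's long side runs along the tray's x. Lies flat, anywhere on the bench, turned by up to about 15 degrees. This point is the centre of the recess's floor, 2.5 mm above the bench and 2.5 mm below the plate's rim; z up.
- bottle_c (a point): Bystander, to be left alone: small loose salmon-coloured bottle with a white cap, 36 mm across, 75 mm high, standing among the trays. This point is its centre, half-way up; z up.
- stick_c (a point): Bystander, to be left alone: slim loose white stick tube, 21 mm across, 72 mm high, standing among the trays. This point is its centre, half-way up; z up.
Things that resemble listed ones, but are neither listed nor needed, are in the scene too. Leave any brown or green look-alike of the part that bears tray_lid_floor alone.

How it is judged:
At the end, for the whole second after the job is handed in: All four released, at rest and flat (0.02 rad; block 0.05) on the floor (1.2 mm) of their own recess, off centre at most 12 mm (calculator, block) or 10 mm (pot, lid); calculator within 0.2 and block within 0.6 rad of the recess's long side; bottle and white stick moved under 20 mm (horizontal distance between calculator_c and tray_calculator_floor below 0.012 m and z of calculator_c in the frame of tray_calculator_floor between 0.0035 and 0.0072 m and angle between each of calculator_c, pot_c, lid_c's own z axis and vertical below 0.02 rad and linear speed of each of calculator, pot, lid, block below 0.01 m/s and horizontal distance between pot_c and tray_pot_floor below 0.01 m and z of pot_c in the frame of tray_pot_floor between 0.0105 and 0.0142 m and horizontal distance between lid_c and tray_lid_floor below 0.01 m and z of lid_c in the frame of tray_lid_floor between 0.0035 and 0.0072 m and horizontal distance between block_c and tray_block_floor below 0.012 m and z of block_c in the frame of tray_block_floor between 0.0075 and 0.0112 m and angle between block_c's own z axis and vertical below 0.05 rad and angle between the x axis of calculator_c and the x axis of tray_calculator_floor, either way round below 0.2 rad and angle between the y axis of block_c and the y axis of tray_block_floor, either way round below 0.6 rad and distance of each of bottle_c, stick_c from where it was at the start of the episode below 0.02 m); the robot touches nothing.
It fails at once if the bottle or the white stick that stand by are shifted more than 2 cm or knocked over (distance of any of bottle_c, stick_c from where it was at the start of the episode above 0.02 m or angle between any of bottle_c, stick_c's own z axis and vertical above 0.35 rad).
It fails at once if the calculator is carried off with the pot still lying on it (distance of calculator_c from where it was at the start of the episode above 0.03 m and distance between calculator_c and pot_c below 0.045 m).
It fails at once if the pot is carried off with the lid still lying on it (distance of pot_c from where it was at the start of the episode above 0.03 m and distance between pot_c and lid_c below 0.045 m).
It fails at once if the lid is carried off with the block still lying on it (distance of lid_c from where it was at the start of the episode above 0.03 m and distance between lid_c and block_c below 0.045 m).
It fails at once if the pot, the lid or the calculator is tipped over (by more than 45 degrees) (angle between any of calculator_c, pot_c, lid_c's own z axis and vertical above 0.8 rad).
It also fails if it takes over 112 s, if anything falls off the work surface, if the arm or the gripper's body presses on something with over 40 N, if the wrist force passes 120 N, or if a joint passes its speed limit or range.

### The arm

A 6-joint arm with a two-finger parallel gripper is mounted at the origin on a cart in front of the work surface, level with it; the furniture and walls round the work are solid. World frame = base frame: x ahead of the robot, y to its left, z up, the work surface at z = 0. Lengths are in m, angles in rad, forces in N, time in s.
With the tool pointing down it reaches from about 0.35 to 0.975 m from the base axis. Payload 4.9 kg.
Tool frame: the origin (TCP) lies at the very end of the fingers, on their centre line; the grasp point (between the pads) lies 19 mm behind it (ctrl.grip_point_offset is the distance from the TCP to the grasp point, in m); z points along the fingers, y is the line along which they close (so a half turn about z gives the same grasp; the last joint's range is limited). The gripper opens to 85 mm and grips with 20 to 120 N. Pads are 22 mm wide; open, the fingers measure 114 mm over their backs; the gripper's body (76 mm by 85 mm) begins 54 mm behind the grasp point. The pads swing forward as they close: fully open they stand 13 mm farther back than shut.
Start: joints at [-1.31, 0.053, 1.613, -0, 1.476, -0.119], TCP at [0.232, -0.58, 0.21] pointing down, gripper open.
Joint ranges: [-3.01, 3.01], [-1.01, 2.22], [0.06, 2.58], [-1.02, 4.17], [0.09, 2.62], [-3.14, 3.14]. Speed limits (rad/s): [2.57, 2.57, 3.14, 3.14, 3.14, 3.14].

### API

Orientations are given as a rotation vector (axis times angle).
In Python, from station import ctrl gives the robot as it stands.
- The arm moves only by the tool send_rows, never from a script. Its argument "rows" is a list of rows, each a list of 3 entries, a list of its own where there are three numbers: the finger opening in cm, from 0 to 8.54, then the shift along the tool's x, y, z in cm, then the turn about the tool's z in degrees. A call has 1 to 10 rows; each row shifts and turns the commanded pose from where the row before left it, along the tool's axes as they then stand; what a row does not reach is not made up. A row lasts 1/8 s, in which the tool goes at most 62.5 mm and 10.7 degrees, less where a joint would pass 70% of its speed; a pose out of reach is approached as far as the arm can. A call with a gripper value outside its range is refused whole. The fingers move at their own pace and stop on an object; "newtons" is the grip in N (left out, the last holds). Time passes only in rows, so rows that do not move let the fingers close. It gives the time, the measured TCP pose, the force, the opening and the grip force at its end, in the units of the state.
- ctrl.get_obs(): the state, without advancing time (a new reading comes with each control period).
- ctrl.get_image(name): name is "side" or "top"; returns a dict with "frame" (420x560x3 uint8, red, green, blue), "range_z" (420x560 float32, m along the optical axis (not along the pixel's ray), 0 where there is no reading), "fx", "fy", "cx", "cy" (pixels), "k1" (the pictures are not rectified: a ray, as slopes to the right and down, at radius r is drawn at 1 + k1 r^2 times it, then the intrinsics apply), "cam_to_world" (4x4, takes a point from camera to world coordinates). Camera axes: x right, y down, z forward; pixel columns grow to the right and rows downward; lengths in m; the calibration is good to about 2 mm. A picture is of the moment at which its call begins.
- ctrl.finish_job(): hands the job in; it is judged then, once.
The state is a dict: "t": time; "q": joint angles; "dq": joint speeds; "effort": joint torques, N m; "tool_pos": TCP position; "tool_rot": TCP orientation; "contact_force": force on the tool from outside, world axes, zero at the start; "wrist_torque": the same for the moment, N m; "opening": finger opening in m; "grip_force": force on a finger pad.
Only numpy, scipy, OpenCV 4.12 (cv2) and the standard library are available. Lean on these libraries where they do the work, as an engineer would, in place of code of your own. Each camera call takes 0.05 s, during which the arm holds its last target. There are 200 camera calls.

## Working session

There is one attempt and no reset: what is moved stays moved. The work goes in short steps, Python scripts to look and compute and a tool call to move; the robot and the scene stay as the last step left them, time stands still between calls to the robot, and variables do not carry over. Pictures are saved under pics/ and viewed, at most 17 in all, crops included, and the job is handed in when it is done.

Besides the shell and the picture viewer there is one more tool, called after ">>>" as name(argument=value, ...), one argument or row to a line, values as JSON. send_rows: Moves the arm, as the interface text tells. Its arguments: {"type":"object","properties":{"rows":{"type":"array","items":{"type":"array"}},"newtons":{"type":"number"}},"required":["rows"]}

```bash
mkdir -p pics; cat > h.py <<'E'
import numpy as np, cv2
from station import ctrl
def grab(n):
    return ctrl.get_image(n)
def save(n,fn):
    im=grab(n); cv2.imwrite(fn,im['frame'][:,:,::-1]); np.savez(fn[:-4]+'.npz',**im); return im
def world(im,uv,z=None):
    "pixels (N,2) -> world; on plane z, or by depth if z None"
    uv=np.atleast_2d(np.float64(uv)); K=np.array([[im['fx'],0,im['cx']],[0,im['fy'],im['cy']],[0,0,1.]])
    s=cv2.undistortPoints(uv[:,None],K,np.array([float(im['k1']),0,0,0]))[:,0]
    T=np.array(im['cam_to_world']); d=np.c_[s,np.ones(len(s))]@T[:3,:3].T; o=T[:3,3]
    if z is None: l=im['range_z'][uv[:,1].round().astype(int),uv[:,0].round().astype(int)]
    else: l=(z-o[2])/d[:,2]
    return o+d*l[:,None]
E
python3 - <<'E'
from h import *
for n in('top','side'):
    im=save(n,f'pics/{n}0.png'); print(n,im['fx'],im['k1'],np.round(im['cam_to_world'],3).tolist())
o=ctrl.get_obs();print(o)
E
```

```text
top 392.8118633608461 -0.027946472303511473 [[0.018, -0.989, 0.148, 0.394], [-1.0, -0.019, -0.01, -0.08], [0.012, -0.148, -0.989, 1.107], [0.0, 0.0, 0.0, 1.0]]
side 431.0654369005437 0.0470482253365828 [[-0.915, -0.239, 0.325, 0.078], [-0.403, 0.511, -0.759, 0.964], [0.015, -0.826, -0.564, 0.836], [0.0, 0.0, 0.0, 1.0]]
{'t': 0.1, 'q': array([-1.30996550e+00,  5.32792375e-02,  1.61415804e+00,  2.67944059e-05,
        1.47597029e+00, -1.18994429e-01]), 'dq': array([ 0.00050245, -0.0017045 , -0.00472388, -0.00082963, -0.00039363,
        0.00027388]), 'effort': array([ 2.61885743e-04, -3.94906497e+01, -3.71363068e+01, -1.18144939e-06,
        3.96454110e-03, -4.11947980e-06]), 'tool_pos': array([ 0.23158109, -0.57987488,  0.20919237]), 'tool_rot': array([-3.08333022e+00, -5.92702114e-01,  1.60125236e-04]), 'contact_force': array([-0.03157593, -0.10622778, -0.99260021]), 'wrist_torque': array([-0.0565588 , -0.02603432, -0.00171367]), 'grip_force': 0.0, 'opening': 0.08542699155000158}
```

View pics/top0.png

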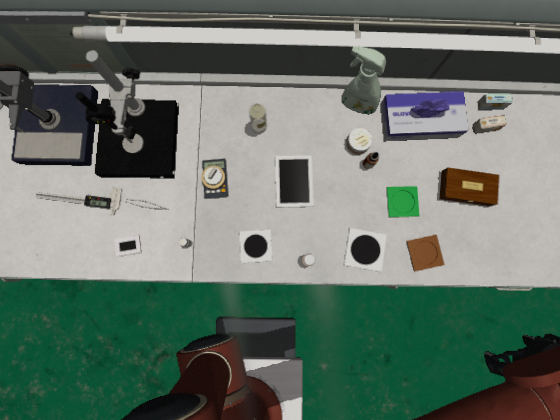

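View pics/side0.png

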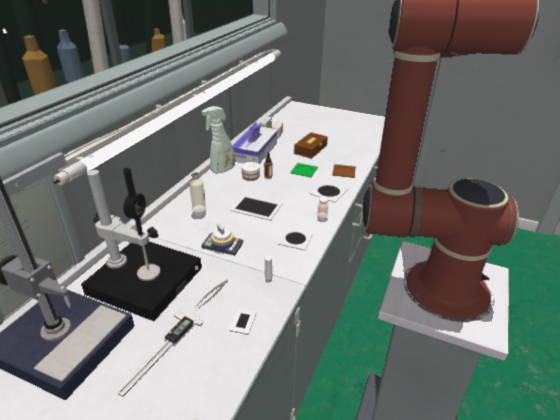

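The top view shows the pile at (215,178). The trays are at (127,245) block, (255,246) lid, (366,249) pot and (294,181) calculator. The stick is at (184,243) and the bottle at (308,260). The side view has the pile at (222,238).

```bash
python3 - <<'E'
from h import *
im=dict(np.load('pics/top0.npz')); f=im['frame']
g=f.max(2)
for nm,(u,v,r) in dict(block=(127,245,20),lid=(255,246,22),pot=(366,249,24),calc=(294,181,30)).items():
    m=np.zeros(g.shape,np.uint8); m[v-r:v+r,u-r:u+r]=(g[v-r:v+r,u-r:u+r]<90)
    c=max(cv2.findContours(m,0,1)[0],key=cv2.contourArea)[:,0]
    P=world(im,c,0.004)[:,:2]; rc=cv2.minAreaRect((P*1000).astype(np.float32))
    bx=cv2.boxPoints(rc); e=[bx[1]-bx[0],bx[2]-bx[1]]; L=max(e,key=np.linalg.norm)
    print(nm,np.round(rc[0],1),np.round(rc[1],1),'long side yaw',round(np.degrees(np.arctan2(L[1],L[0]))%180,1))
for nm,p,z in(('stick',(185,243),.07),('bottle',(308,260),.07),('tube',(350,40),None),('bench_back',(250,85),None),('darkbottle',(371,160),None),('pale bottle',(258,118),None),('front edge',(250,283),0),('pile',(213,178),None),('calipers jaws',(120,200),None),('stand',(175,140),None)):
    print(nm,world(im,p,z).round(3))
t=cv2.resize(f[150:206,190:240],None,fx=10,fy=10,interpolation=2)
s=dict(np.load('pics/side0.npz'))['frame'][215:260,195:250]; s=cv2.resize(s,None,fx=5,fy=5,interpolation=2)
o=np.zeros((560,775,3),np.uint8);o[:,:500]=t;o[:225,500:775]=s
cv2.imwrite('pics/crop0.png',o[:,:,::-1])
E
```

```text
block [448.2 332.7] [22.7 43.5] long side yaw 100.7
lid [454.9 -24.8] [58.7 61.6] long side yaw 91.1
pot [ 450.7 -333.8] [78.4 79.4] long side yaw 90.9
calc [ 642.5 -130.6] [124.2  81.5] long side yaw 2.5
stick [[0.454 0.156 0.07 ]]
bottle [[ 0.416 -0.168  0.07 ]]
tube [[ 0.889 -0.236  0.319]]
bench_back [[0.932 0.003 0.003]]
darkbottle [[ 0.69  -0.338  0.07 ]]
pale bottle [[ 0.783 -0.029  0.12 ]]
front edge [[ 0.351 -0.013  0.   ]]
pile [[0.636 0.094 0.047]]
calipers jaws [[ 0.578  0.366 -0.004]]
stand [[0.75  0.211 0.025]]
```

View pics/crop0.png

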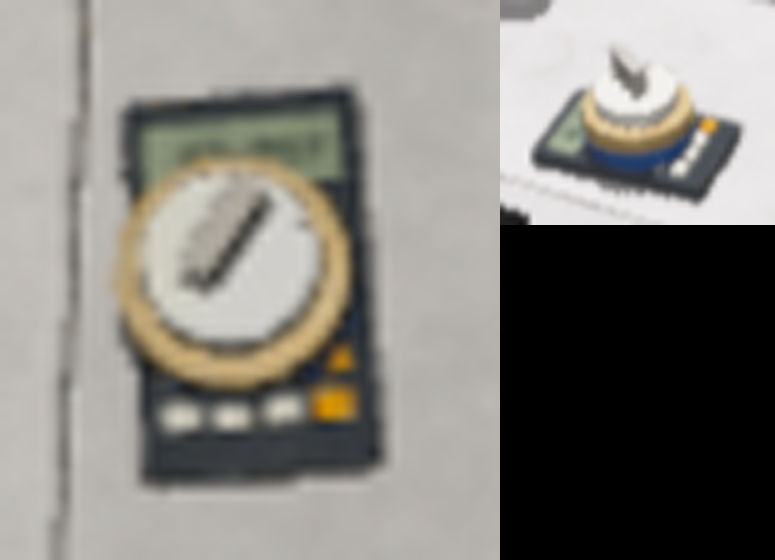

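The crop shows the block on the lid, its length running from (185,270) lower left to (268,195) upper right. The lid centre is at about (229,252), the pot centre at about (236,272), and the calculator corners are at (132,98), (355,90), (382,465) and (145,482).

```bash
cat >> h.py <<'E'
def mv(dx,dy=None,psi=None):
    "deltas to world target x,y,z in tool axes (cm) + turn needed (deg) for tool-x yaw psi"
    from scipy.spatial.transform import Rotation as R
    o=ctrl.get_obs(); r=R.from_rotvec(o['tool_rot']).as_matrix(); x=r[:,0]
    ps=np.degrees(np.arctan2(x[1],x[0]))
    d=r.T@(np.array(dx)-o['tool_pos'])*100
    print('pos',o['tool_pos'].round(4),'psi',ps.round(1),'tilt',r[2].round(3),'delta cm',d.round(2),'turn',None if psi is None else round((ps-psi+180)%360-180,1),'q',o['q'].round(2)); return d
E
python3 - <<'E'
from h import *
im=dict(np.load('pics/top0.npz')); f=im['frame']
c=lambda p:(np.array(p)+.5)/10-.5+[190,150]
vv,uu=np.mgrid[150:206,190:240]; uv=np.c_[uu.ravel(),vv.ravel()]
P=world(im,uv)
col=cv2.cvtColor(f,cv2.COLOR_RGB2HSV)[uv[:,1],uv[:,0]].astype(int)
print('bench z',np.median(P[:,2]))
for nm,m,z in(('block',P[:,2]>.062,None),('block2',P[:,2]>.056,None),('lidtop',(abs(P[:,2]-.05)<.006),.05),('gold',(col[:,0]>10)&(col[:,0]<25)&(col[:,1]>60)&(col[:,2]>120)&(uv[:,1]<188)&(P[:,2]>.025),.038)):
    Q=P[m][:,:2] if z is None else world(im,uv[m],z)[:,:2]
    w,V=np.linalg.eigh(np.cov(Q.T)); L=V[:,1]
    print(nm,m.sum(),Q.mean(0).round(4),'minmax mid',((Q.min(0)+Q.max(0))/2).round(4),np.ptp(Q,axis=0).round(3),'yaw',np.degrees(np.arctan2(L[1],L[0])).round(1),'enclosing',np.round(cv2.minEnclosingCircle((Q*1000).astype(np.float32)),1) if 0 else cv2.minEnclosingCircle((Q*1000).astype(np.float32)))
W=world(im,[c(p) for p in((132,98),(355,90),(382,465),(145,482))],.012)
print('calc',W.round(4).tolist(),W.mean(0)); e=W[0]+W[1]-W[2]-W[3]; print(np.degrees(np.arctan2(e[1],e[0])))
print('block top by eye',world(im,c((218,228)),.07),'lid',world(im,c((229,252)),.05),'pot',world(im,c((236,272)),.038))
mv([.63,.09,.15],psi=143.5)
E
```

```text
bench z 0.0006538638568691635
block 53 [0.6034 0.0637] minmax mid [0.5276 0.0122] [0.268 0.184] yaw -145.7 enclosing ((527.58984375, 4.5589599609375), 158.1106414794922)
block2 61 [0.6086 0.0673] minmax mid [0.5276 0.0122] [0.268 0.184] yaw -145.7 enclosing ((527.58984375, 4.5589599609375), 158.1106414794922)
lidtop 200 [0.6398 0.0941] minmax mid [0.6422 0.095 ] [0.048 0.047] yaw 73.1 enclosing ((641.9912719726562, 93.92804718017578), 25.029735565185547)
gold 156 [0.6369 0.094 ] minmax mid [0.6423 0.0956] [0.06  0.062] yaw 112.5 enclosing ((641.867919921875, 95.90380859375), 32.483009338378906)
calc [[0.6981, 0.1314, 0.012], [0.7017, 0.0675, 0.012], [0.5924, 0.0556, 0.012], [0.5862, 0.1224, 0.012]] [0.64460859 0.09423583 0.012     ]
5.380899666920159
block top by eye [[0.64615951 0.09523326 0.07      ]] lid [[0.64430899 0.09528101 0.05      ]] pot [[0.64148963 0.09507221 0.038     ]]
pos [ 0.2316 -0.5799  0.2092] psi 21.8 tilt [ 0.    -0.002 -1.   ] delta cm [ 61.84 -47.43   6.02] turn -121.7 q [-1.31  0.05  1.61  0.    1.48 -0.12]
```

>>> send_rows(
  rows=[
    [8.5,[4.5,-3.4,0],0],
    [8.5,[4.5,-3.4,0],0],
    [8.5,[4.5,-3.4,0],0],
    [8.5,[4.5,-3.4,0],0],
    [8.5,[4.5,-3.4,0],0],
    [8.5,[4.5,-3.4,0],0],
    [8.5,[4.5,-3.4,0],0],
    [8.5,[4.5,-3.4,0],0],
    [8.5,[4.5,-3.4,0],0],
    [8.5,[4.5,-3.4,0],0],
  ],
  newtons=30,
)

```text
t: 1.35
tool_pos: [0.524, -0.096, 0.2099]
tool_rot: [-3.085, -0.593, 0.001]
contact_force: [0.1, -0.2, -0.5]
opening: 0.0852
grip_force: 0.0
```

>>> send_rows(
  rows=[
    [8.5,[4.5,-3.4,0],0],
    [8.5,[4.5,-3.4,0],0],
    [8.5,[4.5,-3.4,0],0],
    [8.5,[4.5,-3.1,0],0],
    [8.5,[0,0,0],-10],
    [8.5,[0,0,0],-10],
    [8.5,[0,0,0],-10],
    [8.5,[0,0,0],-10],
    [8.5,[0,0,0],-10],
    [8.5,[0,0,0],-10],
  ],
)

```text
t: 2.6
tool_pos: [0.6411, 0.0924, 0.2095]
tool_rot: [-2.369, -2.062, 0.002]
contact_force: [-0.8, -0.2, 0.1]
opening: 0.085
grip_force: 0.0
```

>>> send_rows(
  rows=[
    [5,[0,0,1],-10],
    [5,[0,0,1],-10],
    [5,[0,0,1],-10],
    [5,[0,0,1],-10],
    [5,[0,0,1],-10],
    [5,[0,0,1],-10],
    [5,[0,0,0],-1.7],
    [5,[0,0,0],0],
  ],
)

```text
t: 3.6
tool_pos: [0.6415, 0.0924, 0.1504]
tool_rot: [-0.988, -2.982, 0.0]
contact_force: [1.0, 0.4, 0.3]
opening: 0.05
grip_force: 0.0
```

```bash
python3 - <<'E'
from h import *
mv([.646,.095,.054],psi=143.5)
im=save('top','pics/top1.png'); s=save('side','pics/side1.png')
o=np.zeros((400,760,3),np.uint8)
o[:,:400]=cv2.resize(im['frame'][140:220,175:255],(400,400)); o[:360,400:]=cv2.resize(s['frame'][190:270,185:265],(360,360))
cv2.imwrite('pics/c1.png',o[:,:,::-1])
E
```

```text
pos [0.6415 0.0924 0.1504] psi 143.3 tilt [ 0. -0. -1.] delta cm [-0.21  0.48  9.64] turn -0.2 q [ 0.03  0.15  1.61  0.    1.38 -0.9 ]
```

View pics/c1.png

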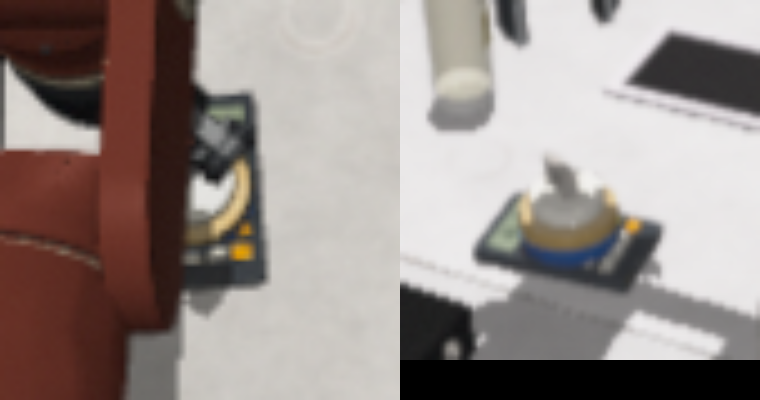

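The crops show the pile undisturbed, the block still upright on the lid, and the fingers above it. I'm descending now.

>>> send_rows(
  rows=[
    [5,[-0.2,0.5,2.5],0],
    [5,[0,0,2.5],0],
    [5,[0,0,2],0],
    [5,[0,0,1.6],0],
    [5,[0,0,1],0],
    [5,[0,0,0],0],
    [3,[0,0,0],0],
    [2,[0,0,0],0],
    [1.4,[0,0,0],0],
    [1,[0,0,0],0],
  ],
)

```text
t: 4.95
tool_pos: [0.6462, 0.0953, 0.0546]
tool_rot: [0.985, 2.983, 0.0]
contact_force: [-0.6, -0.6, -0.7]
opening: 0.0101
grip_force: 0.0
```

>>> send_rows(
  rows=[
    [0.5,[0,0,0],0],
    [0.3,[0,0,0],0],
    [0.3,[0,0,0],0],
    [0.3,[0,0,0],0],
  ],
)

```text
t: 5.45
tool_pos: [0.646, 0.0952, 0.0543]
tool_rot: [-0.985, -2.983, 0.0]
contact_force: [-1.0, -0.1, -0.1]
opening: 0.0032
grip_force: 0.0
```

```bash
python3 - <<'E'
from h import *
im=save('top','pics/top2.png'); s=save('side','pics/side2.png')
o=np.zeros((400,800,3),np.uint8)
o[:,:400]=cv2.resize(im['frame'][150:210,190:250],(400,400)); o[:,400:]=cv2.resize(s['frame'][200:260,190:250],(400,400))
cv2.imwrite('pics/c2.png',o[:,:,::-1])
E
```

```text
(no output)
```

View pics/c2.png

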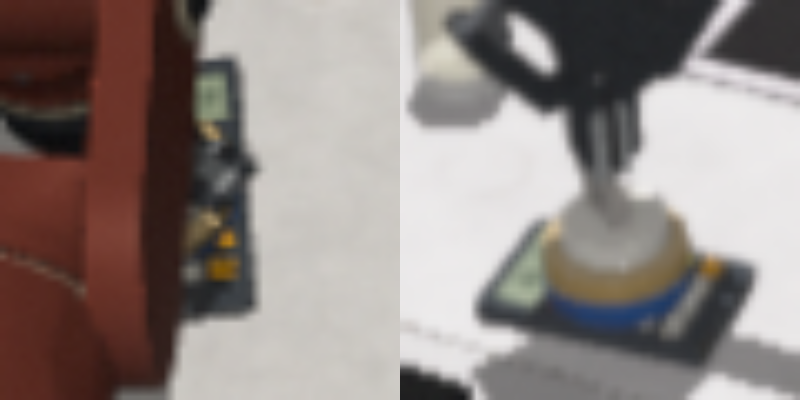

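The left crop has the pile mostly hidden by the arm. In the right crop the fingers are shut with their tips near (605,175), and a light-grey block seems to sit just below or in front of them at (600,205). I'll project the expected points to see the offset.

```bash
cat >> h.py <<'E'
def proj(im,P):
    T=np.linalg.inv(np.array(im['cam_to_world'])); K=np.array([[im['fx'],0,im['cx']],[0,im['fy'],im['cy']],[0,0,1.]])
    return cv2.projectPoints(np.atleast_2d(np.float64(P)),cv2.Rodrigues(T[:3,:3])[0],T[:3,3],K,np.array([float(im['k1']),0,0,0]))[0][:,0]
E
python3 - <<'E'
from h import *
s=dict(np.load('pics/side2.npz')); s0=dict(np.load('pics/side0.npz'))
P=[[.646,.095,.054],[.646,.095,.07],[.643,.095,.05],[.646,.095,.09]]
print(((proj(s,P)-[190,200]+.5)*400/60+[400,0]).round(0))
print('s0 same',((proj(s0,P)-[190,200]+.5)*400/60+[400,0]).round(0))
for n,i in(('s0',s0),('s2',s)):
    vv,uu=np.mgrid[215:245,205:240]; uv=np.c_[uu.ravel(),vv.ravel()]; Q=world(i,uv); m=(Q[:,2]>.053)&(Q[:,2]<.08); 
    print(n,m.sum()); print(np.c_[uv[m],(Q[m]*1000).round(0)].astype(int)[::2].tolist() if n=='s0' else '')
o=np.zeros((400,800,3),np.uint8)
o[:,:400]=cv2.resize(s0['frame'][215:245,205:235],(400,400),interpolation=0); o[:,400:]=cv2.resize(s['frame'][215:245,205:235],(400,400),interpolation=0)
cv2.imwrite('pics/c3.png',o[:,:,::-1])
E
```

```text
[[609. 204.]
 [607. 175.]
 [615. 213.]
 [604. 138.]]
s0 same [[609. 204.]
 [607. 175.]
 [615. 213.]
 [604. 138.]]
s0 59
[[218, 223, 659, 87, 71], [217, 224, 658, 95, 73], [219, 224, 654, 90, 70], [217, 225, 659, 94, 68], [219, 225, 650, 96, 72], [221, 225, 649, 88, 67], [218, 226, 653, 97, 68], [220, 226, 647, 96, 70], [222, 226, 642, 93, 69], [218, 227, 655, 95, 62], [220, 227, 643, 102, 71], [222, 227, 638, 99, 70], [217, 228, 659, 94, 57], [219, 228, 649, 99, 64], [221, 228, 638, 105, 71], [223, 228, 633, 102, 71], [219, 229, 651, 97, 58], [221, 229, 638, 107, 69], [223, 229, 633, 103, 67], [219, 230, 650, 98, 55], [221, 230, 638, 107, 65], [223, 230, 635, 100, 61], [220, 231, 645, 101, 55], [222, 231, 637, 102, 58], [220, 232, 644, 103, 53], [222, 232, 635, 106, 58], [224, 232, 631, 101, 56], [223, 233, 633, 104, 53], [221, 234, 634, 114, 56], [219, 236, 636, 122, 54]]
s2 48
```

View pics/c3.png

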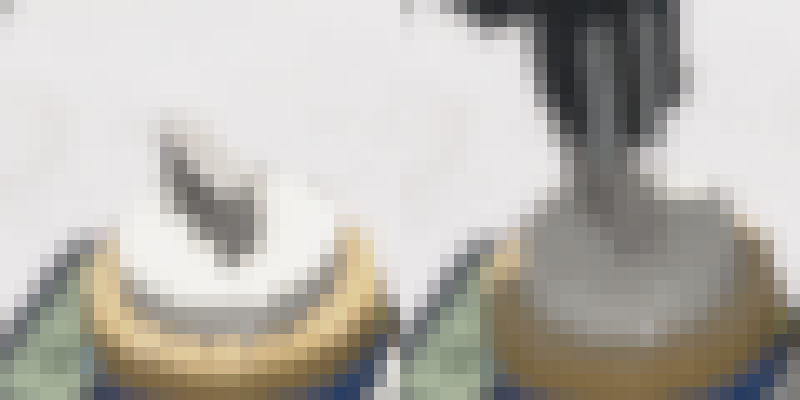

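```bash
python3 - <<'E'
from h import *
s=dict(np.load('pics/side1.npz')); print(ctrl.grip_point_offset)
c=np.array([.6415,.0924]); a=np.radians(143.3-90); d=np.array([np.cos(a),np.sin(a)])*.03
for z in(.15,.16,.17): print(z,proj(s,[[*(c+d),z],[*(c-d),z]]).round(1).tolist())
f=s['frame']; g=f.max(2)
for u in range(205,240,2):
    col=[v for v in range(170,215) if g[v,u]<110]
    if col: print(u,col[-1],world(s,[u,col[-1]]).round(3)[0])
s=dict(np.load('pics/side2.npz')); g=s['frame'].max(2)
for u in range(212,230):
    for v in range(216,232,2):
        if g[v,u]<140: print((u,v),s['frame'][v,u],(world(s,[u,v])[0]*1000).round(0).astype(int),end=' ')
E
```

```text
0.0187
0.15 [[210.6, 205.9], [230.2, 200.4]]
0.16 [[210.3, 203.0], [230.0, 197.5]]
0.17 [[210.1, 200.0], [229.8, 194.6]]
205 188 [0.665 0.126 0.214]
207 195 [0.661 0.126 0.192]
209 198 [0.656 0.126 0.183]
211 198 [0.65  0.125 0.185]
213 181 [0.643 0.119 0.238]
215 177 [0.64  0.111 0.246]
217 176 [0.636 0.107 0.249]
219 175 [0.635 0.1   0.248]
221 175 [0.631 0.096 0.247]
223 174 [0.627 0.091 0.248]
225 175 [0.632 0.073 0.235]
227 187 [0.631 0.068 0.193]
229 193 [0.621 0.076 0.181]
231 192 [0.615 0.075 0.185]
233 182 [0.608 0.072 0.218]
235 179 [0.609 0.059 0.22 ]
237 208 [ 0.697 -0.093  0.002]
239 208 [ 0.691 -0.096  0.002]
(212, 216) [85 85 86] [652 126 123] (213, 216) [116 115 116] [651 122 121] (214, 216) [112 111 112] [660 104 107] (215, 216) [69 69 71] [650 114 116] (215, 218) [91 90 91] [655 107 103] (215, 220) [115 114 114] [656 107  96] (216, 216) [39 41 43] [650 108 112] (216, 218) [42 44 46] [650 109 106] (216, 220) [49 49 51] [650 109  99] (216, 222) [82 81 83] [648 114  96] (217, 216) [37 38 42] [644 112 117] (217, 218) [40 42 44] [648 107 106] (217, 220) [39 40 44] [648 1
[... 1476 characters left out ...]
3 53 54] [637 101  83] (222, 226) [137 135 134] [643  91  67] (222, 228) [128 124 120] [639  99  66] (222, 230) [123 119 116] [635 106  65] (223, 216) [93 95 96] [633  98 112] (223, 218) [ 99 100 101] [635  96 102] (223, 220) [ 98  99 100] [637  93  93] (223, 222) [ 98  99 100] [634  98  89] (223, 224) [100 101 102] [633 101  84] (223, 230) [124 120 117] [635 101  62] (224, 216) [69 70 72] [633  93 108] (224, 218) [76 78 79] [634  91  99] (224, 220) [85 86 87] [634  93  93] (224, 222) [90 92 93] [632  96  89] (224, 230) [133 130 126] [641  85  49] (225, 216) [94 94 96] [633  88 105] (225, 218) [94 94 94] [632  89  99] (225, 220) [83 83 84] [633  89  91] (225, 222) [108 107 108] [632  91  85]
```

The depth readings put the shut fingertips about 20 mm above the reported TCP, so the fingers closed just over the block without touching it. I'll check that offset by touching down on the free bench beside the pile.

>>> send_rows(
  rows=[
    [0.3,[0,0,-3],0],
    [0.3,[0,0,-3],0],
    [0,[-3.15,-4.2,0],0],
    [0,[-3.15,-4.2,0],0],
    [0,[0,0,5],0],
    [0,[0,0,4],0],
    [0,[0,0,1],0],
    [0,[0,0,1],0],
    [0,[0,0,0],0],
  ],
)

```text
t: 6.68
tool_pos: [0.6474, -0.0096, 0.0052]
tool_rot: [0.984, 2.982, 0.0]
contact_force: [-0.5, -0.3, -0.4]
opening: 0.0002
grip_force: 0.0
```

>>> send_rows(
  rows=[
    [0,[0,0,0.5],0],
    [0,[0,0,0.5],0],
    [0,[0,0,0],0],
  ],
)

```text
t: 7.05
tool_pos: [0.6464, -0.0097, -0.006]
tool_rot: [-0.985, -2.983, 0.0]
contact_force: [-1.2, 0.0, -0.7]
opening: -0.0003
grip_force: 0.0
```

```bash
python3 - <<'E'
from h import *
mv([.646,.095,.034],psi=147)
s=save('side','pics/side3.png'); p=proj(s,[[.646,-.01,0]])[0].astype(int); print(p)
g=s['frame'][p[1]-30:p[1]+15,p[0]-22:p[0]+23]; cv2.imwrite('pics/c4.png',cv2.resize(g,(450,450))[:,:,::-1])
for z in(0,.01,.02): print(z,(proj(s,[[.646,-.01,z]])[0]-p+[22.5,30.5])*10)
E
```

```text
pos [ 0.6464 -0.0097 -0.006 ] psi 143.5 tilt [ 0.001 -0.    -1.   ] delta cm [ 6.26  8.39 -4.  ] turn -3.5 q [-0.13  0.32  1.7   0.    1.13 -1.06]
[238 225]
0 [229.69919372 309.92178491]
0.01 [228.42757212 285.01212324]
0.02 [227.14425262 259.90086253]
```

View pics/c4.png

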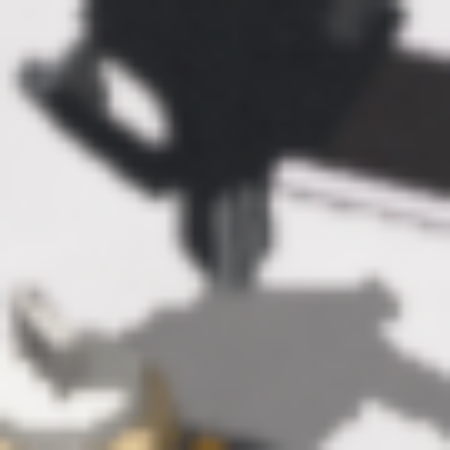

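The tips end near (232,285) in the crop, about 10–15 mm above the bench, while the TCP reads −6 mm with no contact. I'm going lower, slowly.

>>> send_rows(
  rows=[
    [0,[0,0,0.4],0],
    [0,[0,0,0.2],0],
    [0,[0,0,0],0],
  ],
)

```text
t: 7.48
tool_pos: [0.6464, -0.0097, -0.0121]
tool_rot: [-0.985, -2.983, 0.0]
contact_force: [-0.8, 0.4, -0.4]
opening: 0.0005
grip_force: 0.0
```

>>> send_rows(
  rows=[
    [0,[0,0,0.2],0],
    [0,[0,0,0.1],0],
    [0,[0,0,0],0],
  ],
)

```text
t: 7.85
tool_pos: [0.6466, -0.0097, -0.0148]
tool_rot: [-0.985, -2.983, -0.0]
contact_force: [0.4, 0.1, -0.2]
opening: -0.0002
grip_force: 0.0
```

>>> send_rows(
  rows=[
    [0,[0,0,0.2],0],
    [0,[0,0,0],0],
  ],
)

```text
t: 8.1
tool_pos: [0.6465, -0.0097, -0.0169]
tool_rot: [-0.985, -2.983, 0.0]
contact_force: [0.0, -0.1, -0.4]
opening: -0.0002
grip_force: 0.0
```

>>> send_rows(
  rows=[
    [0,[0,0,0.2],0],
    [0,[0,0,0],0],
  ],
)

```text
t: 8.35
tool_pos: [0.6464, -0.0098, -0.019]
tool_rot: [-0.985, -2.983, 0.0]
contact_force: [-0.0, 0.3, -0.1]
opening: 0.0002
grip_force: 0.0
```

>>> send_rows(
  rows=[
    [0,[0,0,0.1],0],
    [0,[0,0,0],0],
  ],
)

```text
t: 8.6
tool_pos: [0.6466, -0.0097, -0.0198]
tool_rot: [-0.985, -2.983, 0.0]
contact_force: [0.4, -0.4, -0.6]
opening: -0.0001
grip_force: 0.0
```

>>> send_rows(
  rows=[
    [0,[0,0,0.1],0],
    [0,[0,0,0],0],
  ],
)

```text
t: 8.85
tool_pos: [0.6465, -0.0097, -0.0208]
tool_rot: [-0.985, -2.983, 0.0]
contact_force: [-0.1, -0.3, -0.4]
opening: -0.0003
grip_force: 0.0
```

>>> send_rows(
  rows=[
    [0,[0,0,0.1],0],
    [0,[0,0,0],0],
  ],
)

```text
t: 9.1
tool_pos: [0.6467, -0.0097, -0.0209]
tool_rot: [-0.985, -2.983, 0.0]
contact_force: [-2.7, 0.7, 5.6]
opening: 0.0002
grip_force: 2.7
```

>>> send_rows(
  rows=[
    [0,[0,0,0.1],0],
    [0,[0,0,0],0],
  ],
)

```text
t: 9.35
tool_pos: [0.6467, -0.0098, -0.021]
tool_rot: [-0.984, -2.983, 0.0]
contact_force: [-5.6, 0.6, 10.6]
opening: 0.0003
grip_force: 5.2
```

The bench touch came at a TCP reading of −20.9 mm, so true tip height is TCP + 21 mm. I'll grip the block at TCP 34 mm.

>>> send_rows(
  rows=[
    [0,[0,0,-6],0],
    [5,[0,0,-6],0],
    [5,[3.13,4.2,0],0],
    [5,[3.13,4.2,0],-3.5],
    [5,[0,0,2.3],0],
    [5,[0,0,2],0],
    [5,[0,0,1.5],0],
    [5,[0,0,0.5],0],
    [5,[0,0,0],0],
    [3,[0,0,0],0],
  ],
)

```text
t: 10.6
tool_pos: [0.6472, 0.0947, 0.0353]
tool_rot: [0.894, 3.01, 0.001]
contact_force: [-0.5, -1.4, 0.2]
opening: 0.033
grip_force: 0.0
```

>>> send_rows(
  rows=[
    [2,[0,0,0],0],
    [1.5,[0,0,0],0],
    [1.0,[0,0,0],0],
    [0.5,[0,0,0],0],
    [0.3,[0,0,0],0],
    [0.3,[0,0,0],0],
  ],
)

```text
t: 11.35
tool_pos: [0.6467, 0.0951, 0.0348]
tool_rot: [0.893, 3.011, 0.0]
contact_force: [-1.1, 0.6, 2.6]
opening: 0.0081
grip_force: 31.9
```

>>> send_rows(
  rows=[
    [0.3,[0,0,-1],0],
    [0.3,[0,0,-2],0],
    [0.3,[0,0,-3],0],
    [0.3,[0,0,-4],10],
    [0.3,[0,0,0],10],
    [0.3,[0,0,0],10],
    [0.3,[0,0,0],10],
    [0.3,[0,0,0],6.3],
    [0.3,[0,0,0],0],
  ],
)

```text
t: 12.48
tool_pos: [0.6467, 0.095, 0.1357]
tool_rot: [2.003, 2.419, 0.002]
contact_force: [0.7, 0.4, -0.6]
opening: 0.0085
grip_force: 31.5
```

```bash
python3 - <<'E'
from h import *
mv([.448,.333,-.0127],psi=100.7); o=ctrl.get_obs(); print(o['opening'],o['grip_force'])
E
```

```text
pos [0.6467 0.095  0.1357] psi 100.7 tilt [-0.     0.001 -1.   ] delta cm [ 27.09 -15.11  14.81] turn 0.0 q [ 0.03  0.17  1.61 -0.    1.36 -0.16]
0.008490845756780408 31.51740789413452
```

>>> send_rows(
  rows=[
    [0.3,[3,-1.6,0],0],
    [0.3,[4.8,-2.7,0],0],
    [0.3,[4.8,-2.7,0],0],
    [0.3,[4.8,-2.7,0],0],
    [0.3,[4.8,-2.7,0],0],
    [0.3,[3,-1.7,0],0],
    [0.3,[1.9,-1,0],0],
    [0.3,[0,0,5],0],
    [0.3,[0,0,4],0],
    [0.3,[0,0,0],0],
  ],
)

```text
t: 13.72
tool_pos: [0.445, 0.3319, 0.0411]
tool_rot: [-2.002, -2.418, 0.011]
contact_force: [-0.3, -0.4, -1.1]
opening: 0.0083
grip_force: 31.5
```

```bash
python3 - <<'E'
from h import *
mv([.448,.333,-.0127],psi=100.7)
im=save('top','pics/top5.png'); s=save('side','pics/side5.png')
o=np.zeros((400,800,3),np.uint8)
o[:,:400]=cv2.resize(im['frame'][215:275,97:157],(400,400)); p=proj(s,[[.448,.333,.02]])[0].astype(int); o[:,400:]=cv2.resize(s['frame'][p[1]-30:p[1]+30,p[0]-30:p[0]+30],(400,400))
cv2.imwrite('pics/c5.png',o[:,:,::-1])
E
```

```text
pos [0.445  0.3319 0.0411] psi 100.8 tilt [-0.002 -0.007 -1.   ] delta cm [0.06 0.36 5.38] turn 0.1 q [0.51 0.06 1.9  0.   1.19 0.32]
```

View pics/c5.png

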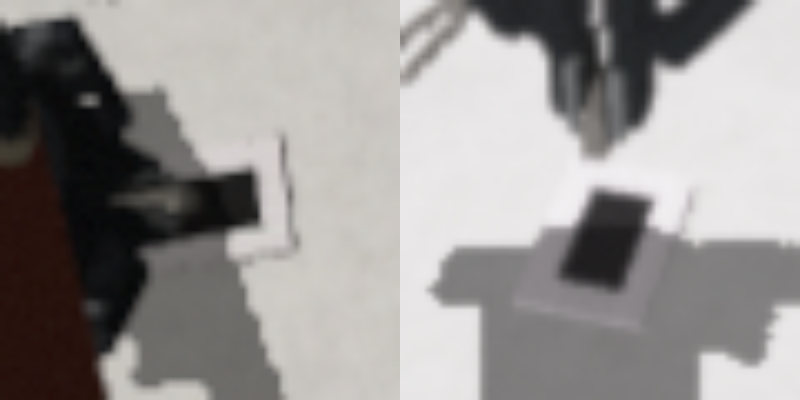

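The right crop shows the block held between the fingers at (595,130), above the recess at (605,240). I'm lowering it.

>>> send_rows(
  rows=[
    [0.3,[0.05,0.35,1.5],0],
    [0.3,[0,0,1.5],0],
    [0.3,[0,0,1],0],
    [0.3,[0,0,0.7],0],
    [0.3,[0,0,0.4],0],
    [0.3,[0,0,0],0],
  ],
)

```text
t: 14.58
tool_pos: [0.451, 0.3345, -0.0069]
tool_rot: [-2.005, -2.418, 0.001]
contact_force: [0.0, 0.3, -0.3]
opening: 0.0076
grip_force: 31.5
```

>>> send_rows(
  rows=[
    [0.3,[0,0,0.2],0],
    [0.3,[0,0,0],0],
  ],
)

```text
t: 14.82
tool_pos: [0.4513, 0.3346, -0.0085]
tool_rot: [2.005, 2.418, 0.001]
contact_force: [0.3, 0.6, -0.4]
opening: 0.0081
grip_force: 31.5
```

>>> send_rows(
  rows=[
    [0.3,[-0.1,-0.3,0.2],0],
    [0.3,[0,0,0.1],0],
    [0.3,[0,0,0],0],
  ],
)

```text
t: 15.2
tool_pos: [0.4483, 0.3329, -0.0118]
tool_rot: [-2.005, -2.418, 0.0]
contact_force: [-0.3, 0.0, -0.7]
opening: 0.0081
grip_force: 31.5
```

>>> send_rows(
  rows=[
    [0.3,[0,0,0.1],0],
    [0.3,[0,0,0],0],
  ],
)

```text
t: 15.45
tool_pos: [0.4484, 0.333, -0.0128]
tool_rot: [-2.005, -2.418, 0.0]
contact_force: [-0.2, 0.1, -0.5]
opening: 0.0081
grip_force: 31.5
```

>>> send_rows(
  rows=[
    [0.3,[0,0,0.1],0],
    [0.3,[0,0,0],0],
  ],
)

```text
t: 15.7
tool_pos: [0.4486, 0.3331, -0.0133]
tool_rot: [2.005, 2.418, 0.0]
contact_force: [-1.0, -1.0, 3.0]
opening: 0.0082
grip_force: 32.0
```

>>> send_rows(
  rows=[
    [1.5,[0,0,0],0],
    [2.5,[0,0,0],0],
    [3,[0,0,-1],0],
    [3,[0,0,-5],0],
    [3,[0,0,-6],0],
    [8.5,[-5.2,2.8,0],0],
    [8.5,[-5.2,2.8,0],0],
    [8.5,[-5.2,2.8,0],0],
    [8.5,[-5.2,2.8,0],0],
    [8.5,[-5.2,2.8,0],0],
  ],
)

```text
t: 16.95
tool_pos: [0.6354, 0.1018, 0.1073]
tool_rot: [2.005, 2.418, 0.002]
contact_force: [0.3, 0.9, 0.4]
opening: 0.0853
grip_force: 0.0
```

>>> send_rows(
  rows=[
    [8.5,[-1.1,0.7,0],10],
    [8.5,[0,0,0],10],
    [8.5,[0,0,0],10],
    [8.5,[0,0,0],10],
    [8.5,[0,0,0],10],
    [8.5,[0,0,0],10],
    [8.5,[0,0,0],10],
    [8.5,[0,0,0],10],
    [8.5,[0,0,0],10],
    [8.5,[0,0,0],5.3],
  ],
)

```text
t: 18.2
tool_pos: [0.6432, 0.0939, 0.107]
tool_rot: [-3.138, -0.141, -0.001]
contact_force: [-0.2, -0.0, -0.3]
opening: 0.085
grip_force: 0.0
```

>>> send_rows(
  rows=[
    [8.5,[0,0,0],0],
    [8.5,[0,0,0],0],
  ],
)

```text
t: 18.45
tool_pos: [0.6431, 0.0939, 0.1067]
tool_rot: [-3.138, -0.149, -0.001]
contact_force: [0.0, -0.1, -0.1]
opening: 0.0848
grip_force: 0.0
```

```bash
python3 - <<'E'
from h import *
mv([.643,.0945,.017],psi=5.4)
im=save('top','pics/top6.png'); s=save('side','pics/side6.png')
o=np.zeros((400,800,3),np.uint8)
o[:,:400]=cv2.resize(im['frame'][215:275,97:157],(400,400)); p=proj(s,[[.643,.0945,.06]])[0].astype(int); o[:,400:]=cv2.resize(s['frame'][p[1]-30:p[1]+30,p[0]-30:p[0]+30],(400,400))
cv2.imwrite('pics/c6.png',o[:,:,::-1])
E
```

```text
pos [0.6431 0.0939 0.1067] psi 5.4 tilt [ 0.  0. -1.] delta cm [-0.01 -0.06  8.97] turn 0.0 q [0.03 0.19 1.64 0.   1.31 1.51]
```

View pics/c6.png

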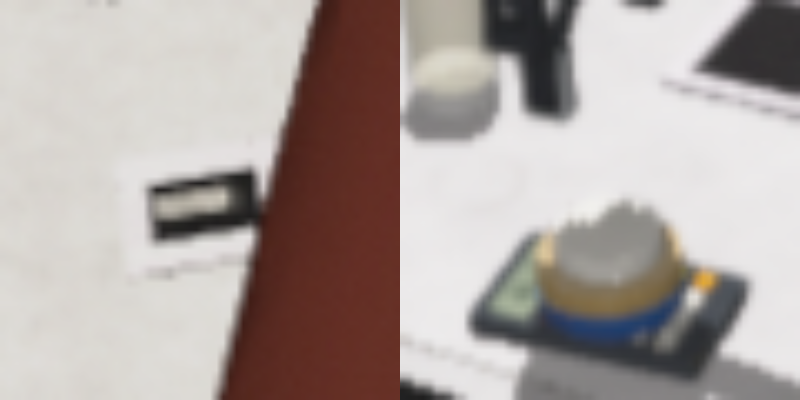

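The left crop shows the block standing in its recess at (195,200). The right crop shows the lid still on the pot, undisturbed. Next is the lid.

>>> send_rows(
  rows=[
    [7,[0,0,3],0],
    [7,[0,0,3],0],
    [7,[0,0,2],0],
    [7,[0,0,1],0],
    [7,[0,0,0],0],
    [6,[0,0,0],0],
    [5.5,[0,0,0],0],
    [5,[0,0,0],0],
    [4.6,[0,0,0],0],
    [4.5,[0,0,0],0],
  ],
)

```text
t: 19.8
tool_pos: [0.6439, 0.0939, 0.0175]
tool_rot: [3.138, 0.147, 0.003]
contact_force: [-1.3, -0.2, 5.1]
opening: 0.0482
grip_force: 31.3
```

>>> send_rows(
  rows=[
    [4.5,[0,0,0],0],
    [4.5,[0,0,0],0],
  ],
)

```text
t: 20.05
tool_pos: [0.6439, 0.0939, 0.0175]
tool_rot: [3.138, 0.147, 0.003]
contact_force: [-0.9, -0.1, 5.9]
opening: 0.0483
grip_force: 31.4
```

The lid is gripped, but 6 N of upward force suggests the tips are resting on the pot. I'll regrip 3 mm higher so they clear the tray rim later.

>>> send_rows(
  rows=[
    [5.5,[0,0,0],0],
    [5.5,[0,0,-0.3],0],
    [5.5,[0,0,0],0],
    [5,[0,0,0],0],
    [4.5,[0,0,0],0],
    [4.5,[0,0,0],0],
  ],
)

```text
t: 20.8
tool_pos: [0.6432, 0.0939, 0.0194]
tool_rot: [3.138, 0.147, 0.001]
contact_force: [0.4, 1.0, 0.9]
opening: 0.0478
grip_force: 31.0
```

>>> send_rows(
  rows=[
    [4.5,[0,0,-1],0],
    [4.5,[0,0,-3],0],
    [4.5,[0,0,-4],0],
    [4.5,[-2,1,0],0],
    [4.5,[-4,2,0],0],
    [4.5,[-4,2,0],0],
    [4.5,[-4,2.1,0],0],
    [4.5,[-4,2,0],0],
    [4.5,[-1.8,1,0],0],
    [4.5,[0,0,0],0],
  ],
)

```text
t: 22.05
tool_pos: [0.4547, -0.0257, 0.0997]
tool_rot: [3.138, 0.144, 0.002]
contact_force: [0.5, -0.7, 0.5]
opening: 0.0478
grip_force: 31.0
```

>>> send_rows(
  rows=[
    [4.5,[0,0,3],0],
    [4.5,[0,0,3],0],
    [4.5,[0,0,2],0],
    [4.5,[0,0,0],0],
    [4.5,[0,0,0],0],
  ],
)

```text
t: 22.68
tool_pos: [0.4565, -0.0251, 0.0204]
tool_rot: [3.138, 0.148, 0.003]
contact_force: [0.2, -0.1, -0.0]
opening: 0.0477
grip_force: 31.0
```

```bash
python3 - <<'E'
from h import *
mv([.455,-.025,-.016])
o=ctrl.get_obs(); print(o['opening'],o['grip_force'])
s=save('side','pics/side7.png'); p=proj(s,[[.455,-.025,.03]])[0].astype(int)
cv2.imwrite('pics/c7.png',cv2.resize(s['frame'][p[1]-30:p[1]+30,p[0]-30:p[0]+30],(480,480))[:,:,::-1])
E
```

```text
pos [ 0.4565 -0.0251  0.0204] psi 5.4 tilt [ 0.002  0.    -1.   ] delta cm [-0.16 -0.03  3.64] turn None q [-0.22 -0.15  2.15  0.    1.14  1.26]
0.04770881497100828 31.01751744747162
```

View pics/c7.png

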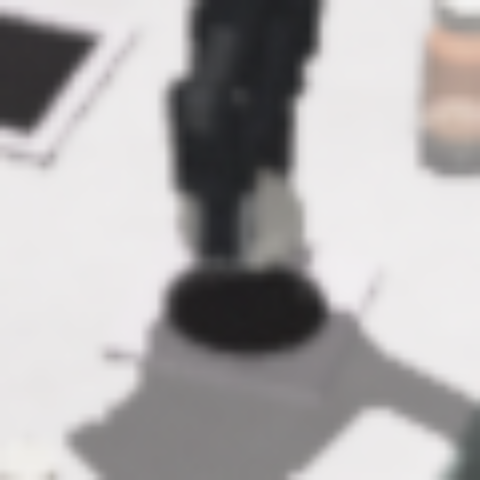

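The lid is held flat (grey shape at 180–305, 170–265), just above and behind the recess in the view. I'm lowering it.

>>> send_rows(
  rows=[
    [4.5,[-0.15,0,1],0],
    [4.5,[0,0,1],0],
    [4.5,[0,0,0.8],0],
    [4.5,[0,0,0.5],0],
    [4.5,[0,0,0.2],0],
    [4.5,[0,0,0],0],
    [4.5,[0,0,0],0],
  ],
)

```text
t: 23.6
tool_pos: [0.4541, -0.0254, -0.0154]
tool_rot: [3.138, 0.147, 0.001]
contact_force: [0.1, -0.0, -0.4]
opening: 0.0478
grip_force: 31.0
```

>>> send_rows(
  rows=[
    [4.5,[0,0,0.1],0],
    [4.5,[0,0,0],0],
  ],
)

```text
t: 23.85
tool_pos: [0.4538, -0.0253, -0.0167]
tool_rot: [-3.138, -0.147, -0.0]
contact_force: [0.3, 0.3, 0.5]
opening: 0.0479
grip_force: 31.0
```

>>> send_rows(
  rows=[
    [4.5,[0,0,0.05],0],
    [4.5,[0,0,0],0],
  ],
)

```text
t: 24.1
tool_pos: [0.4539, -0.0253, -0.0167]
tool_rot: [3.138, 0.147, -0.0]
contact_force: [-3.3, 1.6, 6.4]
opening: 0.0477
grip_force: 31.5
```

>>> send_rows(
  rows=[
    [5.2,[0,0,0],0],
    [5.6,[0,0,0],0],
    [6,[0,0,0],0],
    [6,[0,0,-0.5],0],
    [7,[0,0,-2],0],
    [8,[0,0,-5],0],
    [8,[0,0,-5],0],
    [8.5,[4.5,-2.3,0],0],
    [8.5,[4.5,-2.3,0],0],
    [8.5,[4.5,-2.3,0],0],
  ],
)

```text
t: 25.35
tool_pos: [0.5834, 0.0568, 0.1087]
tool_rot: [3.138, 0.147, 0.002]
contact_force: [0.3, -0.6, -0.2]
opening: 0.085
grip_force: 0.0
```

>>> send_rows(
  rows=[
    [8.5,[4.5,-2.3,0],0],
    [8.5,[1.9,-1,0],0],
    [8.5,[0,0,0],0],
    [8.5,[0,0,0],0],
  ],
)

```text
t: 25.85
tool_pos: [0.6417, 0.0944, 0.1076]
tool_rot: [3.138, 0.147, -0.001]
contact_force: [-0.6, 0.0, 0.1]
opening: 0.0848
grip_force: 0.0
```

```bash
python3 - <<'E'
from h import *
mv([.642,.0945,0.0],psi=5.4)
im=save('top','pics/top8.png'); s=save('side','pics/side8.png')
o=np.zeros((400,800,3),np.uint8)
p=proj(s,[[.455,-.025,.03]])[0].astype(int)
o[:,:400]=cv2.resize(s['frame'][p[1]-30:p[1]+30,p[0]-30:p[0]+30],(400,400)); p=proj(s,[[.643,.0945,.06]])[0].astype(int); o[:,400:]=cv2.resize(s['frame'][p[1]-30:p[1]+30,p[0]-30:p[0]+30],(400,400))
cv2.imwrite('pics/c8.png',o[:,:,::-1])
E
```

```text
pos [0.6417 0.0944 0.1076] psi 5.4 tilt [-0.001  0.    -1.   ] delta cm [ 0.04 -0.   10.76] turn -0.0 q [ 0.03  0.19  1.64 -0.    1.31  1.51]
```

View pics/c8.png

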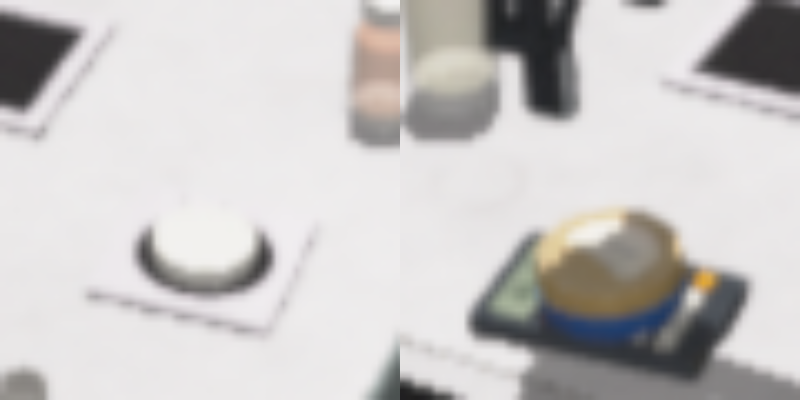

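The lid lies in its recess at (205,245) in the left crop. The pot sits alone on the calculator at (610,270) in the right crop. Now for the pot.

>>> send_rows(
  rows=[
    [8.54,[0.1,-0.1,3],0],
    [8.54,[0,0,3],0],
    [8.54,[0,0,2],0],
    [8.54,[0,0,1],0],
    [8.54,[0,0,0.5],0],
    [8.54,[0,0,0],0],
    [8.54,[0,0,0],0],
  ],
)

```text
t: 26.82
tool_pos: [0.6442, 0.096, 0.014]
tool_rot: [3.138, 0.147, 0.003]
contact_force: [0.6, 0.2, 0.8]
opening: 0.0857
grip_force: 0.0
```

>>> send_rows(
  rows=[
    [8.54,[0,0,0.8],0],
    [8.54,[0,0,0.4],0],
    [8.0,[0,0,0],0],
    [7.4,[0,0,0],0],
    [6.8,[0,0,0],0],
    [6.3,[0,0,0],0],
    [6.2,[0,0,0],0],
    [6.2,[0,0,0],0],
  ],
)

```text
t: 27.82
tool_pos: [0.6439, 0.0959, 0.0015]
tool_rot: [-3.138, -0.147, -0.002]
contact_force: [-0.7, 0.0, 4.0]
opening: 0.0653
grip_force: 33.9
```

>>> send_rows(
  rows=[
    [6.2,[0,0,-0.5],0],
    [6.2,[0,0,-1.5],0],
    [6.2,[0,0,-3],0],
    [6.2,[0,0,-4],0],
    [6.2,[0,0,-3],0],
    [6.2,[0,0,0],0],
  ],
)

```text
t: 28.58
tool_pos: [0.6457, 0.096, 0.1252]
tool_rot: [3.138, 0.147, 0.012]
contact_force: [0.1, -0.8, -1.2]
opening: 0.0656
grip_force: 33.6
```

>>> send_rows(
  rows=[
    [6.2,[-1.2,2,0],0],
    [6.2,[-2.4,4.2,0],0],
    [6.2,[-2.8,5,0],0],
    [6.2,[-2.8,5,0],0],
    [6.2,[-2.8,5,0],0],
    [6.2,[-2.8,5,0],0],
    [6.2,[-2.8,5,0],0],
    [6.2,[-2.8,5,0],0],
    [6.2,[-1.9,3.3,0],0],
    [6.2,[-1,1.5,0],0],
  ],
)

```text
t: 29.82
tool_pos: [0.4468, -0.3351, 0.1185]
tool_rot: [-3.136, -0.142, 0.005]
contact_force: [0.8, 0.0, -2.1]
opening: 0.0649
grip_force: 33.6
```

>>> send_rows(
  rows=[
    [6.2,[0,0,2],0],
    [6.2,[0,0,3],0],
    [6.2,[0,0,3],0],
    [6.2,[0,0,1],0],
    [6.2,[0,0,0],0],
    [6.2,[0,0,0],0],
  ],
)

```text
t: 30.58
tool_pos: [0.4506, -0.3344, 0.032]
tool_rot: [3.137, 0.148, 0.002]
contact_force: [0.1, -0.2, -0.8]
opening: 0.0654
grip_force: 33.7
```

```bash
python3 - <<'E'
from h import *
mv([.4507,-.3338,-.008])
o=ctrl.get_obs(); print(o['opening'],o['grip_force'])
s=save('side','pics/side9.png'); p=proj(s,[[.4507,-.3338,.03]])[0].astype(int)
O=np.zeros((400,800,3),np.uint8)
O[:,:400]=cv2.resize(s['frame'][p[1]-30:p[1]+30,p[0]-30:p[0]+30],(400,400)); p=proj(s,[[.643,.0945,.04]])[0].astype(int); O[:,400:]=cv2.resize(s['frame'][p[1]-30:p[1]+30,p[0]-30:p[0]+30],(400,400))
cv2.imwrite('pics/c9.png',O[:,:,::-1])
E
```

```text
pos [ 0.4506 -0.3344  0.032 ] psi 5.4 tilt [ 0.001  0.001 -1.   ] delta cm [ 0.01 -0.06  4.  ] turn None q [-0.77  0.08  1.9   0.    1.16  0.71]
0.06538553270564497 33.66060644388199
```

View pics/c9.png

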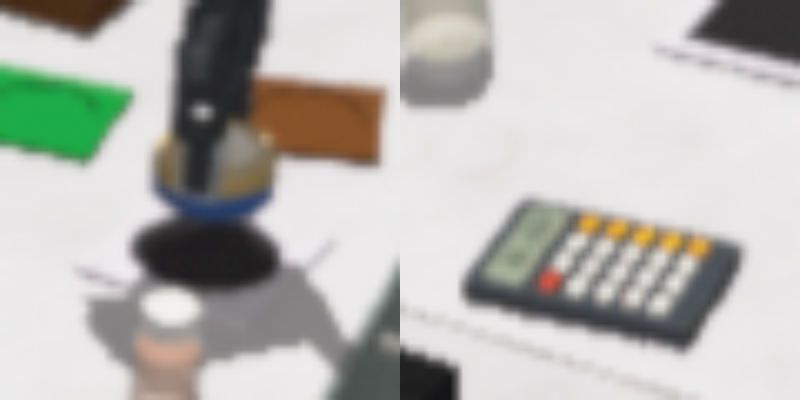

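The pot is held level above its recess in the left crop, and the calculator lies free in the right crop. I'm lowering the pot.

>>> send_rows(
  rows=[
    [6.2,[0,0,1.2],0],
    [6.2,[0,0,1.2],0],
    [6.2,[0,0,0.8],0],
    [6.2,[0,0,0.4],0],
    [6.2,[0,0,0.2],0],
    [6.2,[0,0,0],0],
    [6.2,[0,0,0],0],
  ],
)

```text
t: 31.5
tool_pos: [0.4499, -0.3343, -0.0068]
tool_rot: [3.138, 0.147, 0.001]
contact_force: [0.8, 0.1, -1.6]
opening: 0.0651
grip_force: 33.7
```

>>> send_rows(
  rows=[
    [6.2,[0,0,0.1],0],
    [6.2,[0,0,0],0],
  ],
)

```text
t: 31.75
tool_pos: [0.4497, -0.3341, -0.0081]
tool_rot: [3.138, 0.147, 0.0]
contact_force: [0.6, -0.4, -0.7]
opening: 0.0653
grip_force: 33.7
```

>>> send_rows(
  rows=[
    [6.2,[0,0,0.1],0],
    [6.2,[0,0,0],0],
  ],
)

```text
t: 32.0
tool_pos: [0.4498, -0.3342, -0.0085]
tool_rot: [-3.138, -0.147, 0.0]
contact_force: [-2.8, 1.5, 6.0]
opening: 0.0653
grip_force: 34.2
```

>>> send_rows(
  rows=[
    [7.2,[0,0,0],0],
    [7.8,[0,0,0],0],
    [8.3,[0,0,0],0],
    [8.5,[0,0,-1],0],
    [8.5,[0,0,-4],0],
    [8.5,[0,0,-6],0],
    [8.5,[0,0,-1],0],
    [8.5,[0,0,0],0],
  ],
)

```text
t: 33.0
tool_pos: [0.4502, -0.3346, 0.1123]
tool_rot: [3.136, 0.147, 0.003]
contact_force: [-0.2, 0.1, -0.1]
opening: 0.0849
grip_force: 0.0
```

```bash
python3 - <<'E'
from h import *
im=save('top','pics/top10.png'); f=im['frame']
bg=f[150:206,190:240]; d=(f[140:216,180:250].astype(int).max(2)<120).astype(np.uint8)
hsv=cv2.cvtColor(f[140:216,180:250],cv2.COLOR_RGB2HSV)
m=cv2.morphologyEx(d,cv2.MORPH_CLOSE,np.ones((5,5),np.uint8))
# keep away from seam
m=cv2.morphologyEx(m,cv2.MORPH_OPEN,np.ones((5,5),np.uint8))
c=max(cv2.findContours(m,0,1)[0],key=cv2.contourArea)[:,0]+[180,140]
P=world(im,c,.010)[:,:2]; rc=cv2.minAreaRect((P*1000).astype(np.float32)); print(rc)
for p in ((.643,.0945,.03),):
    mv([.643,.0945,.1],psi=5.4)
o=np.zeros((400,800,3),np.uint8); o[:,:400]=cv2.resize(f[145:210,180:245],(400,400))
s=save('side','pics/side10.png');p=proj(s,[[.4507,-.3338,.03]])[0].astype(int); o[:,400:]=cv2.resize(s['frame'][p[1]-30:p[1]+30,p[0]-30:p[0]+30],(400,400))
cv2.imwrite('pics/c10.png',o[:,:,::-1])
E
```

```text
((643.826416015625, 95.20265197753906), (113.16938018798828, 67.62931060791016), 6.416289329528809)
pos [ 0.4493 -0.3338  0.1104] psi 5.4 tilt [-0. -0. -1.] delta cm [ 23.28 -40.83   1.05] turn -0.0 q [-0.77 -0.02  1.86  0.    1.3   0.71]
```

View pics/c10.png

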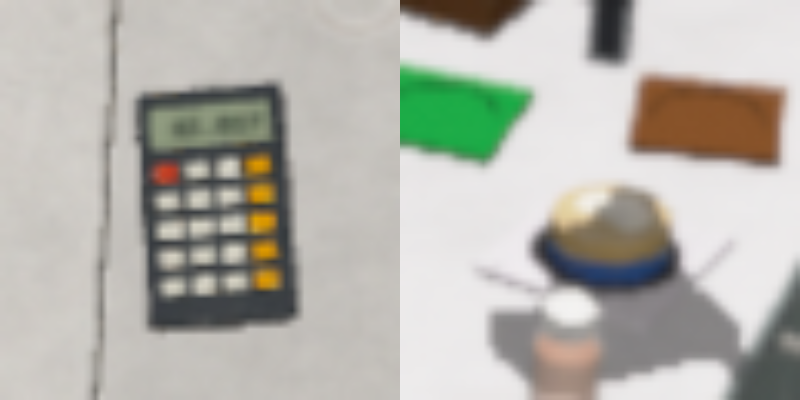

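Left crop: the calculator is at (643.8, 95.2) mm with yaw 6.4°. Right crop: the pot sits in its recess at (608,235). I'm moving over the calculator.

>>> send_rows(
  rows=[
    [8.5,[2.6,-4.5,0],0],
    [8.5,[2.6,-4.5,0],0],
    [8.5,[2.6,-4.5,0],0],
    [8.5,[2.6,-4.5,0],0],
    [8.5,[2.6,-4.6,0],0],
    [8.5,[2.6,-4.6,0],0],
    [8.5,[2.6,-4.6,0],0],
    [8.5,[2.6,-4.6,0],0],
    [8.5,[2.6,-4.5,0],-1],
    [8.5,[0,0,0],0],
  ],
)

```text
t: 34.35
tool_pos: [0.6436, 0.098, 0.1078]
tool_rot: [-3.136, -0.181, 0.007]
contact_force: [0.7, -1.2, -0.4]
opening: 0.0853
grip_force: 0.0
```

>>> send_rows(
  rows=[
    [8.0,[0,0,4],0],
    [8.0,[0,0,4],0],
    [8.0,[0,0,2],0],
    [8.0,[0,0,1],0],
    [8.0,[0,0,0],0],
    [8.0,[0,0,0],0],
  ],
)

```text
t: 35.1
tool_pos: [0.6458, 0.0949, 0.0026]
tool_rot: [3.137, 0.174, 0.005]
contact_force: [0.2, -0.8, 0.6]
opening: 0.0803
grip_force: 0.0
```

```bash
python3 - <<'E'
from h import *
mv([.6438,.0952,-.017],psi=6.4)
s=save('side','pics/side11.png'); p=proj(s,[[.643,.0945,.02]])[0].astype(int)
cv2.imwrite('pics/c11.png',cv2.resize(s['frame'][p[1]-30:p[1]+30,p[0]-30:p[0]+30],(540,540))[:,:,::-1])
E
```

```text
pos [0.6458 0.0949 0.0026] psi 6.4 tilt [ 0.003  0.    -1.   ] delta cm [-0.2  -0.05  1.96] turn -0.0 q [ 0.03  0.32  1.68 -0.    1.14  1.49]
```

View pics/c11.png

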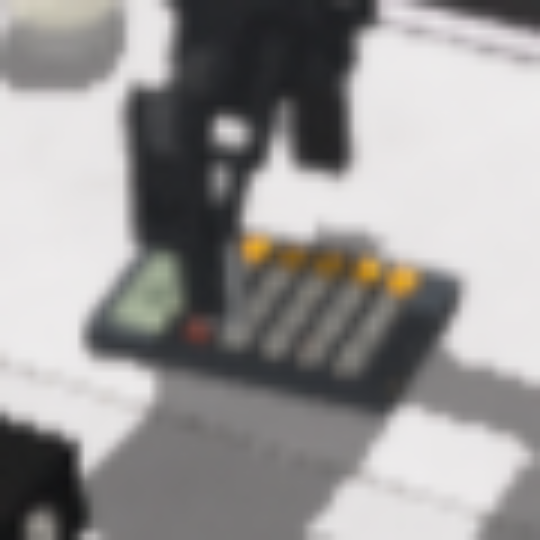

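The crop shows the fingers straddling the calculator's width, near tip at (215,320) and far tip at (325,165), still well above the bench. I'm going down in steps until they touch.

>>> send_rows(
  rows=[
    [8.0,[-0.1,0,1],0],
    [8.0,[0,0,0.6],0],
    [8.0,[0,0,0],0],
    [8.0,[0,0,0],0],
  ],
)

```text
t: 35.65
tool_pos: [0.6434, 0.0949, -0.0153]
tool_rot: [-3.137, -0.174, 0.0]
contact_force: [0.4, -0.3, -0.1]
opening: 0.08
grip_force: 0.0
```

>>> send_rows(
  rows=[
    [8.0,[0,0,0.3],0],
    [8.0,[0,0,0],0],
  ],
)

```text
t: 35.9
tool_pos: [0.6433, 0.0949, -0.0184]
tool_rot: [3.137, 0.174, -0.001]
contact_force: [-0.4, -0.7, -0.6]
opening: 0.0799
grip_force: 0.0
```

>>> send_rows(
  rows=[
    [8.0,[0,0,0.2],0],
    [8.0,[0,0,0],0],
  ],
)

```text
t: 36.15
tool_pos: [0.6432, 0.0949, -0.0204]
tool_rot: [3.137, 0.174, -0.001]
contact_force: [-0.1, -0.1, 0.4]
opening: 0.0801
grip_force: 0.0
```

>>> send_rows(
  rows=[
    [8.0,[0,0,0.2],0],
    [8.0,[0,0,0],0],
  ],
)

```text
t: 36.4
tool_pos: [0.6432, 0.0949, -0.0225]
tool_rot: [-3.137, -0.174, 0.001]
contact_force: [-0.3, -0.1, -0.7]
opening: 0.0796
grip_force: 0.0
```

>>> send_rows(
  rows=[
    [8.0,[0,0,0.2],0],
    [8.0,[0,0,0],0],
  ],
)

```text
t: 36.65
tool_pos: [0.6432, 0.0949, -0.0244]
tool_rot: [3.137, 0.174, -0.001]
contact_force: [-0.9, -0.4, 0.4]
opening: 0.0803
grip_force: 0.0
```

>>> send_rows(
  rows=[
    [8.0,[0,0,0.2],0],
    [8.0,[0,0,0],0],
  ],
)

```text
t: 36.9
tool_pos: [0.6433, 0.0949, -0.0264]
tool_rot: [-3.137, -0.174, 0.001]
contact_force: [1.0, 0.8, -0.2]
opening: 0.0803
grip_force: 0.0
```

>>> send_rows(
  rows=[
    [8.0,[0,0,0.2],0],
    [8.0,[0,0,0],0],
  ],
)

```text
t: 37.15
tool_pos: [0.6432, 0.0949, -0.0284]
tool_rot: [-3.137, -0.174, 0.001]
contact_force: [-0.2, 0.2, 0.3]
opening: 0.0801
grip_force: 0.0
```

>>> send_rows(
  rows=[
    [8.0,[0,0,-0.4],0],
    [7.6,[0,0,0],0],
    [7.2,[0,0,0],0],
    [6.9,[0,0,0],0],
    [6.6,[0,0,0],0],
    [6.3,[0,0,0],0],
    [6.3,[0,0,0],0],
    [6.3,[0,0,0],0],
  ],
)

```text
t: 38.15
tool_pos: [0.6438, 0.0949, -0.0238]
tool_rot: [-3.137, -0.174, -0.001]
contact_force: [-0.4, 0.9, 2.8]
opening: 0.0672
grip_force: 35.1
```

>>> send_rows(
  rows=[
    [6.3,[0,0,-0.5],0],
    [6.3,[0,0,-1.5],0],
    [6.3,[0,0,-2.5],0],
    [6.3,[0,0,-2.5],0],
    [6.3,[-0.5,4,0],0],
    [6.3,[-0.5,4.5,0],0],
    [6.3,[-0.5,5,0],0],
    [6.3,[-0.5,4.9,0],0],
    [6.3,[-0.6,4,0],3.9],
    [6.3,[0,0,0],0],
  ],
)

```text
t: 39.4
tool_pos: [0.6423, -0.1336, 0.0466]
tool_rot: [3.14, 0.061, 0.001]
contact_force: [0.4, 0.4, -1.1]
opening: 0.0667
grip_force: 34.6
```

>>> send_rows(
  rows=[
    [6.3,[0,0,2],0],
    [6.3,[0,0,1.5],0],
    [6.3,[0,0,0],0],
    [6.3,[0,0,0],0],
  ],
)

```text
t: 39.9
tool_pos: [0.6423, -0.1299, 0.0104]
tool_rot: [-3.141, -0.069, 0.001]
contact_force: [0.6, 0.2, -0.5]
opening: 0.0667
grip_force: 34.6
```

```bash
python3 - <<'E'
from h import *
mv([.6425,-.1306,-.0213],psi=2.5)
s=save('side','pics/side12.png'); p=proj(s,[[.6425,-.1306,.03]])[0].astype(int)
cv2.imwrite('pics/c12.png',cv2.resize(s['frame'][p[1]-35:p[1]+35,p[0]-35:p[0]+35],(560,560))[:,:,::-1])
E
```

```text
pos [ 0.6423 -0.1299  0.0104] psi 2.5 tilt [-0.001 -0.    -1.   ] delta cm [0.01 0.07 3.17] turn 0.0 q [-0.31  0.31  1.67 -0.    1.16  1.21]
```

View pics/c12.png

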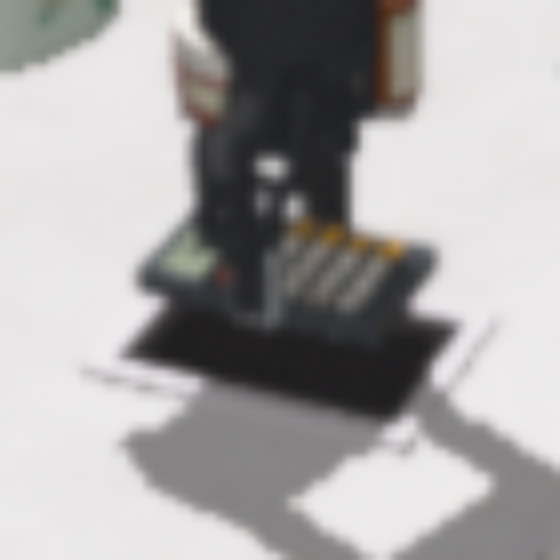

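The calculator is held level and aligned above its recess (140–435, 220–340). I'm lowering it.

>>> send_rows(
  rows=[
    [6.3,[0,0.07,1],0],
    [6.3,[0,0,0.9],0],
    [6.3,[0,0,0.6],0],
    [6.3,[0,0,0.4],0],
    [6.3,[0,0,0.1],0],
    [6.3,[0,0,0],0],
    [6.3,[0,0,0],0],
  ],
)

```text
t: 40.83
tool_pos: [0.6427, -0.1314, -0.0188]
tool_rot: [3.141, 0.067, 0.001]
contact_force: [0.6, 0.2, -0.4]
opening: 0.067
grip_force: 34.6
```

>>> send_rows(
  rows=[
    [6.3,[0,0,0.1],0],
    [6.3,[0,0,0],0],
  ],
)

```text
t: 41.08
tool_pos: [0.6424, -0.1313, -0.0201]
tool_rot: [-3.141, -0.067, -0.0]
contact_force: [0.0, 0.5, -1.3]
opening: 0.0669
grip_force: 34.6
```

>>> send_rows(
  rows=[
    [6.3,[0,0,0.1],0],
    [6.3,[0,0,0],0],
  ],
)

```text
t: 41.32
tool_pos: [0.6425, -0.1313, -0.0212]
tool_rot: [3.141, 0.067, 0.0]
contact_force: [0.0, 0.3, -0.4]
opening: 0.067
grip_force: 34.6
```

>>> send_rows(
  rows=[
    [6.3,[0,0,0.05],0],
    [6.3,[0,0,0],0],
  ],
)

```text
t: 41.58
tool_pos: [0.6424, -0.1313, -0.0213]
tool_rot: [-3.141, -0.067, 0.0]
contact_force: [-2.3, 0.6, 2.4]
opening: 0.067
grip_force: 35.1
```

>>> send_rows(
  rows=[
    [7.0,[0,0,0],0],
    [7.3,[0,0,0],0],
    [7.5,[0,0,0],0],
    [7.7,[0,0,-0.3],0],
    [7.9,[0,0,-1],0],
    [8.2,[0,0,-3],0],
    [8.2,[0,0,-5],0],
    [8.2,[0,0,-6],0],
    [8.2,[0,0,-5],0],
    [8.2,[0,0,0],0],
  ],
)

```text
t: 42.82
tool_pos: [0.646, -0.1324, 0.1896]
tool_rot: [3.137, 0.068, 0.019]
contact_force: [1.1, 0.3, -0.0]
opening: 0.0821
grip_force: 0.0
```

```bash
python3 - <<'E'
from h import *
mv([.23,-.58,.2],psi=2.5)
E
```

```text
pos [ 0.646  -0.1324  0.1896] psi 2.5 tilt [ 0.012  0.005 -1.   ] delta cm [-43.47  42.93  -1.37] turn -0.0 q [-0.31  0.14  1.56  0.    1.43  1.21]
```

>>> send_rows(
  rows=[
    [8.2,[-3.8,4,0],0],
    [8.2,[-4.2,4.2,0],0],
    [8.2,[-4.2,4.2,0],0],
    [8.2,[-4.2,4.2,0],0],
    [8.2,[-4.2,4.2,0],0],
    [8.2,[-4.2,4.2,0],0],
    [8.2,[-4.2,4.2,0],0],
    [8.2,[-4.2,4.2,0],0],
    [8.2,[-4.2,4.2,0],0],
    [8.2,[-4,4.2,0],0],
  ],
)

```text
t: 44.08
tool_pos: [0.245, -0.5674, 0.1805]
tool_rot: [-3.14, -0.067, 0.0]
contact_force: [0.1, -0.5, -0.0]
opening: 0.0821
grip_force: 0.0
```

```bash
python3 - <<'E'
from h import *
im=save('top','pics/top13.png'); s=save('side','pics/side13.png'); f=im['frame']; hsv=cv2.cvtColor(f,cv2.COLOR_RGB2HSV)
def cir(m,u,v,r,z):
    k=np.zeros(m.shape,np.uint8); k[v-r:v+r,u-r:u+r]=m[v-r:v+r,u-r:u+r]
    c=max(cv2.findContours(k,0,1)[0],key=cv2.contourArea)[:,0]; P=(world(im,c,z)[:,:2]*1000).astype(np.float32)
    return np.round(cv2.minAreaRect(P)[0],1),np.round(cv2.minAreaRect(P)[1:][0],0),cv2.minAreaRect(P)[2]
print('lid',cir(f.min(2)>150,255,246,10,.0145),'tray 454.9 -24.8')
print('pot',cir(((hsv[:,:,1]>50)&(f.max(2)>100)).astype(np.uint8),366,248,16,.0285),'tray 450.7 -333.8')
print('block',cir((f.max(2)>110),127,245,6,.0225),'tray 448.2 332.7')
o=np.zeros((600,800,3),np.uint8)
for i,(u,v) in enumerate(((127,245),(255,246),(366,249))): o[:260,i*266:i*266+260]=cv2.resize(f[v-22:v+22,u-22:u+22],(260,260))
o[270:590,:400]=cv2.resize(f[145:217,249:339],(400,320))
p=proj(s,[[.6425,-.13,.03]])[0].astype(int); o[270:590,410:730]=cv2.resize(s['frame'][p[1]-32:p[1]+32,p[0]-32:p[0]+32],(320,320))
cv2.imwrite('pics/c13.png',o[:,:,::-1])
E
```

```text
lid (array([455.7, -26.6]), array([45., 45.]), 46.37229919433594) tray 454.9 -24.8
pot (array([ 449.4, -335. ]), array([64., 66.]), 89.41374969482422) tray 450.7 -333.8
block (array([448.4, 330.9]), array([ 9., 26.]), 10.657466888427734) tray 448.2 332.7
```

View pics/c13.png

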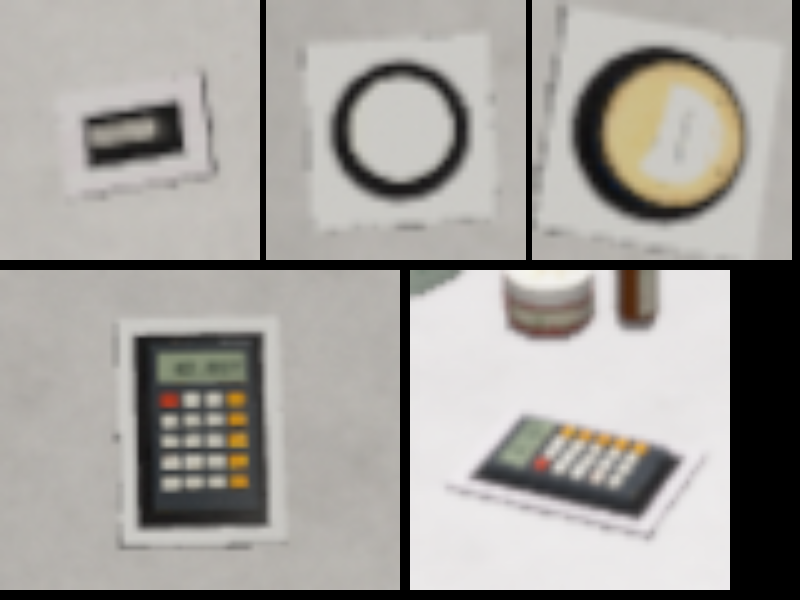

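All four parts sit flat inside their recesses. The measured offsets for the block, lid and pot are about 2 mm, and the pot's apparent shift to the right is parallax. I'm handing in the job.

```bash
python3 -c "
from station import ctrl
print(ctrl.finish_job())"
```

```text
the job is handed in; nothing more can be done
None
```

I moved all four things into their own recesses and handed the job in at about 44 s. The last images show them lying flat, with the block, lid and pot about 2 mm off centre; the bottle and white stick were never touched, and `finish_job()` returned no verdict.

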